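Find the latched key on the switch box and release it

TASK

One of the four keys on the bench's switch box has been left latched down. With the fingertips, tap every key lightly in turn from left to right as the robot sees them, so gently that no raised key goes more than half-way down and the latched one stays latched; after all four taps press the latched key firmly down to its stop and let go, so that it comes up level with the others. Only touch the keys: grasp nothing, and leave the jar, the marker and the small air cap where they are.

Things in the scene. Friction and masses are not known exactly. Their poses are not given: they have to be found in the camera images.
- switch_box: Grey steel switch box with a dark steel top plate, standing fixed on the bench: 100 (x) x 260 (y) x 50 mm high. Origin at the centre of its underside, on the bench; z up, y runs along the row of keys, +y to the robot's left. Four key places lie on its centre line (x = 0) at y = +84, +28, -28 and -84 mm, left to right.
- keyseat_a: Black square bezel (40 mm) and seat of key a, fixed in the box; it carries the key. Origin on the key's vertical axis at bench level; the bezel stands 2.7 mm above the 50 mm high top plate. Which of the four places of the row key a occupies varies.
- key_a_top (a point): Centre of the top face of key a, which moves with the key. A white square key, 31 x 31 mm, same as the other three; its top stands 66 mm above the bench when the key is up, 61 mm when latched down, 56 mm when pressed to its stop.
- key_a (a joint): Depth of key a in m: 0 = up, 0.005 = latched down, 0.010 = stop, growing as it is pressed. An up key yields on a spring: 2 N to start it, 0.7 N more per mm, and springs back up when let go. The latched key (one of the four, all look alike but for the height) rests rigidly on its catch until pushed with about 5.5 N; pressed to 0.0085 or deeper (about 8 N; 9 N at the stop) and held there for a quarter of a second, the catch lets go, and the key rises to 0 when let go.
- keyseat_b: Black square bezel (40 mm) and seat of key b, fixed in the box; it carries the key. Origin on the key's vertical axis at bench level; the bezel stands 2.7 mm above the 50 mm high top plate. Which of the four places of the row key b occupies varies.
- key_b_top (a point): Centre of the top face of key b, which moves with the key. A white square key, 31 x 31 mm, same as the other three; its top stands 66 mm above the bench when the key is up, 61 mm when latched down, 56 mm when pressed to its stop.
- key_b (a joint): Depth of key b in m: 0 = up, 0.005 = latched down, 0.010 = stop, growing as it is pressed. An up key yields on a spring: 2 N to start it, 0.7 N more per mm, and springs back up when let go. The latched key (one of the four, all look alike but for the height) rests rigidly on its catch until pushed with about 5.5 N; pressed to 0.0085 or deeper (about 8 N; 9 N at the stop) and held there for a quarter of a second, the catch lets go, and the key rises to 0 when let go.
- keyseat_c: Black square bezel (40 mm) and seat of key c, fixed in the box; it carries the key. Origin on the key's vertical axis at bench level; the bezel stands 2.7 mm above the 50 mm high top plate. Which of the four places of the row key c occupies varies.
- key_c_top (a point): Centre of the top face of key c, which moves with the key. A white square key, 31 x 31 mm, same as the other three; its top stands 66 mm above the bench when the key is up, 61 mm when latched down, 56 mm when pressed to its stop.
- key_c (a joint): Depth of key c in m: 0 = up, 0.005 = latched down, 0.010 = stop, growing as it is pressed. An up key yields on a spring: 2 N to start it, 0.7 N more per mm, and springs back up when let go. The latched key (one of the four, all look alike but for the height) rests rigidly on its catch until pushed with about 5.5 N; pressed to 0.0085 or deeper (about 8 N; 9 N at the stop) and held there for a quarter of a second, the catch lets go, and the key rises to 0 when let go.
- keyseat_d: Black square bezel (40 mm) and seat of key d, fixed in the box; it carries the key. Origin on the key's vertical axis at bench level; the bezel stands 2.7 mm above the 50 mm high top plate. Which of the four places of the row key d occupies varies.
- key_d_top (a point): Centre of the top face of key d, which moves with the key. A white square key, 31 x 31 mm, same as the other three; its top stands 66 mm above the bench when the key is up, 61 mm when latched down, 56 mm when pressed to its stop.
- key_d (a joint): Depth of key d in m: 0 = up, 0.005 = latched down, 0.010 = stop, growing as it is pressed. An up key yields on a spring: 2 N to start it, 0.7 N more per mm, and springs back up when let go. The latched key (one of the four, all look alike but for the height) rests rigidly on its catch until pushed with about 5.5 N; pressed to 0.0085 or deeper (about 8 N; 9 N at the stop) and held there for a quarter of a second, the catch lets go, and the key rises to 0 when let go.
- jar: Loose glass jar with a yellow lid, 62 mm diameter, 78 mm high, standing to the left of the box. Origin at the centre of its underside. Not part of the job.
- marker: Loose white marker pen with a black cap, 123 x 17 x 18 mm, lying in front of the box. Origin at the centre of its underside. Not part of the job.
- air_cap: Loose small brass-coloured air cap, 27 mm diameter, 16 mm high, lying in front of the box. Origin at the centre of its underside. Not part of the job.

How it is judged:
On the way, in this order (a step that is already met when the one before it is completed fails the run):
1. the leftmost key is touched with a fingertip (at least 0.4 N) (((y of key_a_top in the frame of switch_box between 0.064 and 0.104 m and contact force between the fingers and keyseat_a above 0.4 N) or (y of key_b_top in the frame of switch_box between 0.064 and 0.104 m and contact force between the fingers and keyseat_b above 0.4 N) or (y of key_c_top in the frame of switch_box between 0.064 and 0.104 m and contact force between the fingers and keyseat_c above 0.4 N) or (y of key_d_top in the frame of switch_box between 0.064 and 0.104 m and contact force between the fingers and keyseat_d above 0.4 N))), for 0.04 s.
2. the second key is touched with a fingertip (at least 0.4 N) (((y of key_a_top in the frame of switch_box between 0.008 and 0.048 m and contact force between the fingers and keyseat_a above 0.4 N) or (y of key_b_top in the frame of switch_box between 0.008 and 0.048 m and contact force between the fingers and keyseat_b above 0.4 N) or (y of key_c_top in the frame of switch_box between 0.008 and 0.048 m and contact force between the fingers and keyseat_c above 0.4 N) or (y of key_d_top in the frame of switch_box between 0.008 and 0.048 m and contact force between the fingers and keyseat_d above 0.4 N))), for 0.04 s.
3. the third key is touched with a fingertip (at least 0.4 N) (((y of key_a_top in the frame of switch_box between -0.048 and -0.008 m and contact force between the fingers and keyseat_a above 0.4 N) or (y of key_b_top in the frame of switch_box between -0.048 and -0.008 m and contact force between the fingers and keyseat_b above 0.4 N) or (y of key_c_top in the frame of switch_box between -0.048 and -0.008 m and contact force between the fingers and keyseat_c above 0.4 N) or (y of key_d_top in the frame of switch_box between -0.048 and -0.008 m and contact force between the fingers and keyseat_d above 0.4 N))), for 0.04 s.
4. the rightmost key is touched with a fingertip (at least 0.4 N) (((y of key_a_top in the frame of switch_box between -0.104 and -0.064 m and contact force between the fingers and keyseat_a above 0.4 N) or (y of key_b_top in the frame of switch_box between -0.104 and -0.064 m and contact force between the fingers and keyseat_b above 0.4 N) or (y of key_c_top in the frame of switch_box between -0.104 and -0.064 m and contact force between the fingers and keyseat_c above 0.4 N) or (y of key_d_top in the frame of switch_box between -0.104 and -0.064 m and contact force between the fingers and keyseat_d above 0.4 N))), for 0.04 s.
5. the latched key, still latched until now, has been pressed free and stands up again (value of joint key_c below 0.0015 m), for 0.2 s.
At the end, for the whole second after the job is handed in: All four keys are up (each within 1.5 mm of its upper stop), after the four taps in order from left to right and the release of the latched key; the jar, the marker and the air cap are within 15 mm of where they stood (value of joint each of key_a, key_b, key_c, key_d below 0.0015 m and distance of each of jar, marker, air_cap from where it was at the start of the episode below 0.015 m); the robot touches nothing.
It fails at once if a key that was up is pressed deeper than 6 mm: it would switch its outlet on (value of joint any of key_a, key_b, key_d above 0.006 m).
It fails at once if the jar, the marker or the air cap is pushed more than 20 mm or lifted more than 15 mm (distance of any of jar, marker, air_cap from where it was at the start of the episode above 0.02 m or height (world z) of any of jar, marker, air_cap above 0.015 m).
It also fails if it takes over 51 s, if anything falls off the work surface, if the arm or the gripper's body presses on something with over 40 N, if the wrist force passes 120 N, or if a joint passes its speed limit or range.

ROBOT

A 6-joint arm with a two-finger parallel gripper is mounted at the origin on a cart in front of the work surface, level with it; the furniture and walls round the work are solid. World frame = base frame: x ahead of the robot, y to its left, z up, the work surface at z = 0. Lengths are in m, angles in rad, forces in N, time in s.
With the tool pointing down it reaches from about 0.35 to 0.85 m from the base axis. Payload 8.1 kg.
Tool frame: the origin (TCP) lies at the very end of the fingers, on their centre line; the grasp point (between the pads) lies 19 mm behind it; z points along the fingers, y is the direction in which the jaws open and shut (so a half turn about z gives the same grasp; the last joint's range is limited). The gripper opens to 93 mm and grips with 3 to 60 N. Pads are 15 mm wide; open, the fingers measure 128 mm over their backs; the gripper's body (75 mm by 188 mm) begins 65 mm behind the grasp point.
Start: joints at [-1.255, 0.13, 1.488, -0, 1.523, -0.085], TCP at [0.234, -0.552, 0.18] pointing down, gripper open.
Joint ranges: [-2.96, 2.96], [-0.89, 2.26], [0.02, 2.5], [-1.34, 4.48], [0, 2.73], [-2.66, 2.66]. Speed limits (rad/s): [2.39, 2.39, 2.79, 3.14, 3.14, 3.14].

INTERFACE

Orientations are given as a rotation vector (axis times angle).
In Python, from plant import robot gives the robot as it stands.
- The arm moves only by the shell command python3 -m inch 'ROWS' [FORCE]. ROWS is JSON, a list that holds one entry, the list of rows, each a list of 7 numbers: the shift along the tool's x, y, z in cm, then the turn, a rotation vector about the tool's x, y, z in degrees, then the gripper command: -1 is fully open, 1 is shut, values between are in proportion. A call has 1 to 5 rows; each row shifts and turns the commanded pose from where the row before left it, along the tool's axes as they then stand; what a row does not reach is not made up. A row lasts 1/10 s, in which the tool goes at most 50 mm and 8.59 degrees, less where a joint would pass 70% of its speed; a pose out of reach is approached as far as the arm can. A call with a gripper value outside its range is refused whole. The fingers move at their own pace and stop on an object; FORCE is the grip in N (left out, the last holds). Time passes only in rows, so rows that do not move let the fingers close. It gives the time, the measured TCP pose, the force and the opening at its end, in the units of the state.
- robot.read_state(): the state, without advancing time (a new reading comes with each control period).
- robot.read_camera(name): name is "scene" or "top"; returns a dict with "image" (384x512x3 uint8, blue, green, red), "K" (3x3 intrinsics, pixels), "R" (3x3) and "t" (3): a world point X has camera coordinates R X + t. Camera axes: x right, y down, z forward; pixel columns grow to the right and rows downward; lengths in m; the calibration is good to about 2 mm. A picture is of the moment at which its call begins. There is no depth.
- robot.close_job(): hands the job in, once; it reports no verdict.
The state is a dict: "t": time; "q": joint angles; "dq": joint speeds; "joint_torque": joint torques, N m; "tool_pos": TCP position; "orientation": TCP orientation; "force": force on the tool from outside, world axes, zero at the start; "wrist_torque": the same for the moment, N m; "opening": finger opening in m.
Only numpy, scipy, OpenCV 4.12 (cv2) and the standard library are available. Lean on these libraries where they do the work, as an engineer would, in place of code of your own. Each camera call takes 0.05 s, during which the arm holds its last target. There are 200 camera calls.

## Working session

There is one attempt and no reset: what is moved stays moved. The work goes in short steps, Python scripts to look and compute and a shell command to move; the robot and the scene stay as the last step left them, time stands still between calls to the robot, and variables do not carry over. Pictures are saved under pics/ and viewed, about 8 in all and at most 12, crops included, and the job is handed in when it is done.

```bash
ls; mkdir -p pics
python3 - <<'E'
from plant import robot
import cv2,numpy as np
s=robot.read_state();print({k:np.round(v,3).tolist() for k,v in s.items()})
for n in("scene","top"):
    c=robot.read_camera(n);cv2.imwrite(f"pics/{n}0.png",c["image"]);print(n,c["K"].round(1).tolist(),c["R"].round(3).tolist(),c["t"].round(3).tolist(), (-c["R"].T@c["t"]).round(3))
E
```

```text
pics
{'t': 0.0, 'q': [-1.255, 0.131, 1.489, 0.0, 1.523, -0.085], 'dq': [0.0, -0.0, 0.001, -0.0, 0.001, 0.001], 'joint_torque': [0.0, -55.984, -49.176, 0.077, 0.035, -0.0], 'tool_pos': [0.234, -0.552, 0.179], 'orientation': [-3.077, -0.625, 0.0], 'force': [-0.035, 0.508, 0.32], 'wrist_torque': [0.021, 0.017, -0.05], 'opening': 0.093}
scene [[421.3, 0.0, 253.8], [0.0, 421.3, 191.3], [0.0, 0.0, 1.0]] [[-0.806, -0.591, -0.016], [-0.399, 0.564, -0.723], [0.436, -0.577, -0.691]] [0.468, 0.187, 0.765] [0.118 0.613 0.671]
top [[394.1, 0.0, 254.6], [0.0, 394.1, 197.4], [0.0, 0.0, 1.0]] [[-0.028, -0.999, 0.026], [-0.999, 0.027, -0.043], [0.042, -0.027, -0.999]] [0.13, 0.485, 0.906] [0.45  0.142 0.922]
```

View pics/scene0.png

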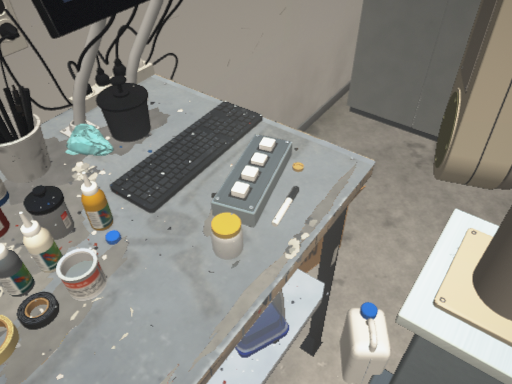

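View pics/top0.png

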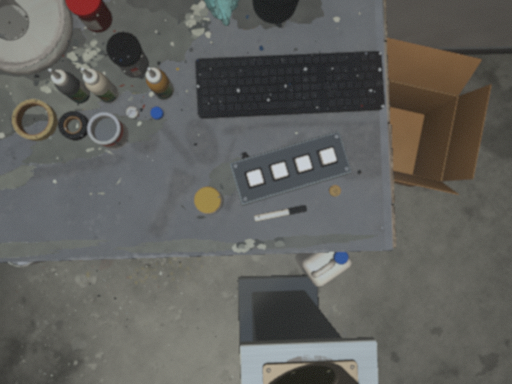

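The scene view shows the four white keys at about (241,189), (249,173), (259,159) and (267,144). The jar is in front-left at (227,235), the marker at (286,205) and the cap at (298,167). In the top view the keys are at (254,177), (279,171), (304,163) and (327,156), and the jar is at (207,200). The arm is out of the picture.

```bash
cat > h.py <<'E'
from plant import robot
import cv2,numpy as np
def keys(n,img):
    m=(img.min(2)>150).astype(np.uint8)
    if n=="scene": r=(225,285,130,205)
    else: r=(240,345,140,192)
    z=np.zeros_like(m);z[r[2]:r[3],r[0]:r[1]]=m[r[2]:r[3],r[0]:r[1]]
    k,l,st,ce=cv2.connectedComponentsWithStats(z)
    return [(ce[i],st[i]) for i in range(1,k) if st[i][4]>40]
def ray(c,p):
    d=c["R"].T@np.linalg.inv(c["K"])@np.array([p[0],p[1],1.]);o=-c["R"].T@c["t"];return o,d/np.linalg.norm(d)
def onz(c,p,z):
    o,d=ray(c,p);return o+d*(z-o[2])/d[2]
E
python3 - <<'E'
from h import *
C={n:robot.read_camera(n) for n in("scene","top")}
P={}
for n in C:
    k=keys(n,C[n]["image"]);P[n]=[a for a,b in k]
    for a,b in k: print(n,a.round(1),b.tolist())
P["top"].sort(key=lambda a:a[0]);P["scene"].sort(key=lambda a:-a[1])
for a,b in zip(P["top"],P["scene"]):
    o1,d1=ray(C["top"],a);o2,d2=ray(C["scene"],b)
    s=np.linalg.lstsq(np.c_[d1,-d2],o2-o1,rcond=None)[0]
    x1=o1+s[0]*d1;x2=o2+s[1]*d2
    print("tri",(x1+x2)/2*1e3//.1/10,"gap",((x1-x2)*1e3).round(1),"top66",(onz(C["top"],a,.066)*1e3).round(1))
T=[onz(C["top"],a,.066) for a in P["top"]]
print(np.diff(np.array(T),axis=0), "spacing",np.linalg.norm(np.diff(np.array(T),axis=0),axis=1), "centre",np.mean(T,0))
d=T[0]-T[3];print("yaw of row +y",np.degrees(np.arctan2(-d[0],d[1])))
big=[C["scene"]["image"][130:205,215:295],C["top"]["image"][135:205,230:350]]
cv2.imwrite("pics/c1.png",cv2.resize(big[0],None,fx=8,fy=8,interpolation=cv2.INTER_CUBIC))
E
```

```text
scene [244.2 147.9] [225, 130, 60, 50, 635]
scene [266.5 143.3] [259, 137, 17, 14, 174]
scene [258.5 158.2] [251, 152, 17, 14, 165]
scene [270.6 180. ] [257, 154, 28, 51, 102]
scene [249.3 172.3] [241, 165, 18, 16, 207]
scene [278.3 192.5] [267, 170, 18, 35, 332]
scene [239.5 188.8] [231, 181, 19, 17, 228]
top [327.9 155.6] [320, 148, 16, 16, 181]
top [303.2 163.1] [296, 156, 16, 15, 177]
top [279.2 170. ] [272, 163, 16, 15, 181]
top [254.7 177.3] [247, 170, 16, 16, 184]
tri [494.   97.5  65.5] gap [70.6 38.8  5.5] top66 [529.6 116.9  66. ]
tri [559.4  64.4   8.2] gap [-17.9 -14.1  -0.7] top66 [544.1  62.8  66. ]
tri [556.2 -11.2 -18.1] gap [24.6 15.9  0.7] top66 [558.    9.7  66. ]
tri [607.8 -55.7 -50. ] gap [-36.1 -29.4   1.2] top66 [573.2 -45.1  66. ]
[[ 0.01454743 -0.05412017  0.        ]
 [ 0.01386608 -0.05306796  0.        ]
 [ 0.01518396 -0.05484419  0.        ]] spacing [0.05604124 0.05484958 0.05690727] centre [0.55119565 0.0360502  0.066     ]
yaw of row +y 15.059710728668163
```

View pics/c1.png

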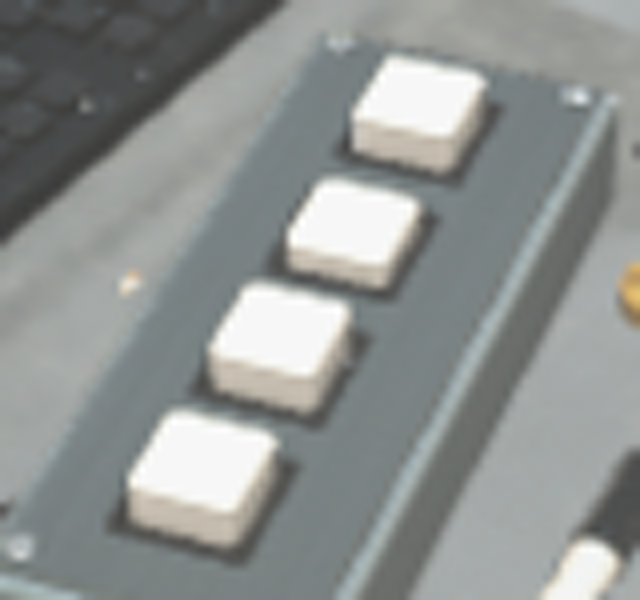

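The third key from the left shows a shorter side face, at about (355,240) in the crop, so it looks like the latched one; touch will confirm it. First I turn the tool into line with the box, close the fingers and travel above the first key.

```bash
python3 -m inch '[[[0,0,0,0,0,7.9,1],[2.5,-3.1,0,0,0,0,1],[2.5,-3.1,0,0,0,0,1],[2.5,-3.1,0,0,0,0,1],[2.5,-3.1,0,0,0,0,1]]]' 20
python3 - <<'E'
from h import *
C={n:robot.read_camera(n) for n in("scene","top")}
P={n:[a for a,b in keys(n,C[n]["image"]) if 160<b[4]<240 and b[2]<20] for n in C}
P["top"].sort(key=lambda a:a[0]);P["scene"].sort(key=lambda a:-a[1])
for n in C: print(n,np.round(P[n],1).tolist())
for a,b in zip(P["top"],P["scene"]):
    o1,d1=ray(C["top"],a);o2,d2=ray(C["scene"],b)
    s=np.linalg.lstsq(np.c_[d1,-d2],o2-o1,rcond=None)[0]
    x1=o1+s[0]*d1;x2=o2+s[1]*d2
    print("tri",((x1+x2)*500).round(1),"gap",((x1-x2)*1e3).round(1))
g=cv2.inRange(cv2.cvtColor(C["top"]["image"],cv2.COLOR_BGR2HSV),(18,90,80),(32,255,255));g[:,:190]=0;g[:180]=0;g[:,230:]=0
M=cv2.moments(g);print("jar",onz(C["top"],(M["m10"]/M["m00"],M["m01"]/M["m00"]),.078))
E
```

```text
t: 0.7
tool_pos: [0.2987, -0.4052, 0.1794]
orientation: [-3.114, -0.411, 0.0]
force: [0.6, 0.0, 0.0]
opening: 0.0577
scene [[239.5, 188.8], [249.4, 172.4], [258.5, 158.2], [266.5, 143.2]]
top [[254.6, 177.2], [279.2, 170.0], [303.2, 163.1], [327.8, 155.6]]
tri [530.  117.1  64.7] gap [-0.5 -0.4 -0. ]
tri [544.6  62.9  64.3] gap [-0.7 -0.5 -0. ]
tri [558.7   9.2  61.8] gap [-0.6 -0.4 -0. ]
tri [574.1 -45.   64. ] gap [-1.2 -0.9  0. ]
jar [0.48329869 0.22006593 0.078     ]
```

```bash
python3 -m inch '[[[2.5,-3.1,0,0,0,0,1],[2.5,-3.1,0,0,0,0,1],[2.5,-3.1,0,0,0,0,1],[2.5,-3.1,0,0,0,0,1],[2.5,-3.1,0,0,0,0,1]]]'; python3 -m inch '[[[2.5,-3.1,0,0,0,0,1],[2.5,-3.1,0,0,0,0,1],[2.5,-3.1,0,0,0,0,1],[2.5,-3.1,0,0,0,0,1],[2.5,-3.1,0,0,0,0,1]]]';python3 -m inch '[[[2.5,-3.1,0,0,0,0,1],[2.5,-3.1,0,0,0,0,1],[2.5,-3.1,0,0,0,0,1],[0,0,0,0,0,0,1],[0,0,0,0,0,0,1]]]'
cat > st.py <<'E'
from plant import robot
import numpy as np
from scipy.spatial.transform import Rotation as Ro
s=robot.read_state();R=Ro.from_rotvec(s["orientation"]).as_matrix();p=np.array(s["tool_pos"])
c=np.array([.5515,.0361]);u=np.array([.2598,-.9657])
print("t",s["t"],"pos",p.round(4),"F",np.round(s["force"],2),"open",s["opening"],"xaxis",R[:,0].round(3))
for i in range(4):
    k=np.r_[c+u*.056*(i-1.5),.066];print(i+1,k.round(4),"tool shift cm to 66mm top",(R.T@(k-p)*100).round(2))
E
python3 st.py
```

```text
t: 1.3
tool_pos: [0.3792, -0.2237, 0.1798]
orientation: [3.114, 0.411, 0.0]
force: [0.6, -0.5, 1.0]
opening: 0.0098
t: 1.8
tool_pos: [0.4599, -0.0414, 0.1799]
orientation: [3.114, 0.411, 0.001]
force: [1.2, -0.3, -1.6]
opening: 0.0004
t: 2.3
tool_pos: [0.5076, 0.0671, 0.1793]
orientation: [3.114, 0.415, -0.002]
force: [-0.8, -0.6, -0.2]
opening: 0.0006
t 2.3 pos [0.5076 0.0671 0.1793] F [-0.85 -0.6  -0.19] open 0.0005700550831568823 xaxis [ 0.965  0.262 -0.001]
1 [0.5297 0.1172 0.066 ] tool shift cm to 66mm top [ 3.46 -4.27 11.33]
2 [0.5442 0.0631 0.066 ] tool shift cm to 66mm top [ 3.44  1.33 11.33]
3 [0.5588 0.0091 0.066 ] tool shift cm to 66mm top [ 3.43  6.93 11.33]
4 [ 0.5733 -0.045   0.066 ] tool shift cm to 66mm top [ 3.42 12.53 11.33]
```

```bash
python3 -m inch '[[[1.7,-2.1,0,0,0,0,1],[1.76,-2.17,0,0,0,0,1],[0,0,4,0,0,0,1],[0,0,4,0,0,0,1],[0,0,2,0,0,0,1]]]'; python3 -m inch '[[[0,0,0.6,0,0,0,1],[0,0,0,0,0,0,1],[0,0,0,0,0,0,1]]]'; python3 st.py
python3 - <<'E'
from h import *
c=robot.read_camera("scene");cv2.imwrite("pics/s2.png",cv2.resize(c["image"][60:230,180:340],None,fx=4,fy=3.5))
E
```

```text
t: 2.8
tool_pos: [0.5276, 0.1152, 0.0759]
orientation: [3.114, 0.41, -0.007]
force: [-0.5, -0.3, 0.7]
opening: 0.0002
t: 3.1
tool_pos: [0.5311, 0.1165, 0.0755]
orientation: [3.115, 0.41, 0.004]
force: [-0.4, -0.2, 0.1]
opening: 0.0006
t 3.1 pos [0.5311 0.1165 0.0755] F [-0.36 -0.18  0.11] open 0.0005551858662825991 xaxis [0.966 0.259 0.002]
1 [0.5297 0.1172 0.066 ] tool shift cm to 66mm top [-0.12 -0.11  0.95]
2 [0.5442 0.0631 0.066 ] tool shift cm to 66mm top [-0.12  5.49  0.95]
3 [0.5588 0.0091 0.066 ] tool shift cm to 66mm top [-0.11 11.09  0.96]
4 [ 0.5733 -0.045   0.066 ] tool shift cm to 66mm top [-0.11 16.69  0.96]
```

View pics/s2.png

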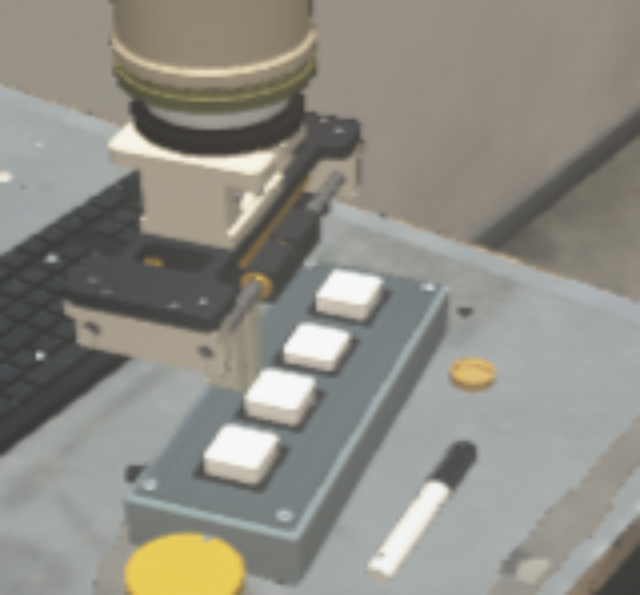

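The fingers seem to end at about (238,171) in full-frame pixels, higher than I expected. I'll project the reported TCP and check it in both views before going down.

Run:
```python
from h import *
s=robot.read_state();p=np.array(s["tool_pos"]);o=[]
R=cv2.Rodrigues(np.array(s["orientation"]))[0]
for n,(x,y,w,h) in (("scene",(180,60,160,170)),("top",(190,90,170,140))):
    c=robot.read_camera(n);im=cv2.resize(c["image"][y:y+h,x:x+w],None,fx=4,fy=3.5)[:590]
    im=cv2.resize(im,(390,390*h//w))
    f=390/w
    for X,col in ((p,(0,0,255)),(p-R[:,2]*.05,(0,255,0)),(p+R[:,1]*.05,(255,0,0))):
        q=c["K"]@(c["R"]@X+c["t"]);q=q[:2]/q[2];print(n,q.round(1));cv2.circle(im,tuple(int(v) for v in ((q-[x,y])*f)),4,col,1)
    o.append(cv2.copyMakeBorder(im,0,420-im.shape[0],0,5,0))
cv2.imwrite("pics/both3.png",np.hstack(o))
```

```text
scene [239.1 184.5]
scene [238.1 166.2]
scene [248.  169.7]
top [254.8 176. ]
top [255.5 173.7]
top [277.  169.4]
```

View pics/both3.png

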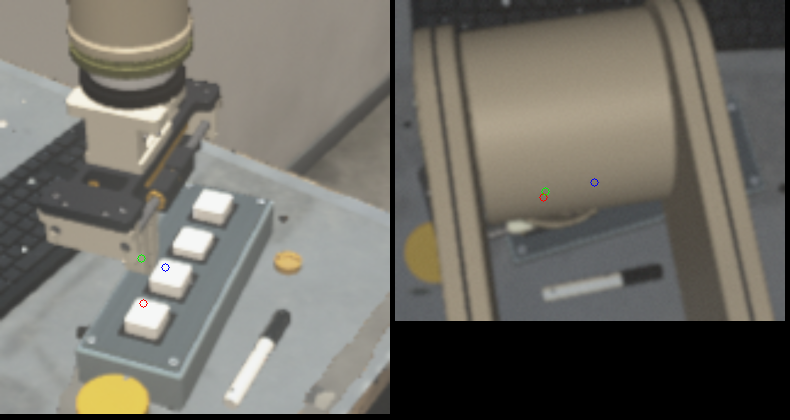

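The red circle marks the reported TCP, just above key 1, but no fingertip is visible there. The finger-like part ends at about crop (147,270). I'll zoom in on the gripper.

Run:
```python
from h import *
c=robot.read_camera("scene");x,y,w,h=190,110,70,85
cv2.imwrite("pics/z4.png",cv2.resize(c["image"][y:y+h,x:x+w],None,fx=7,fy=7,interpolation=cv2.INTER_CUBIC))
```

```text
(no output)
```

View pics/z4.png

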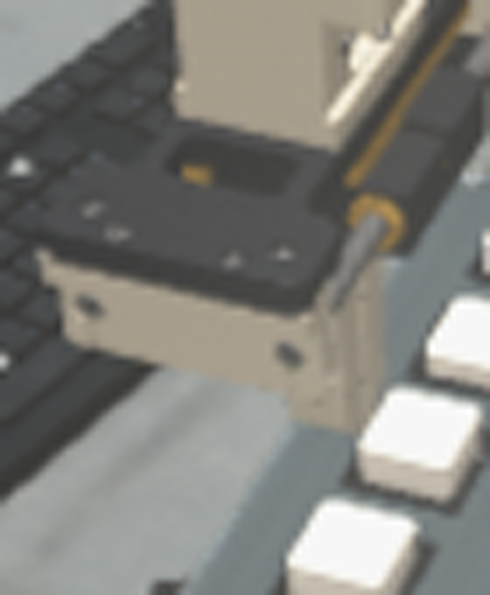

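In the zoom the part below the end plate ends at (335,430), full frame (238,171). That is in line with the TCP axis but about 13 px higher than the reported TCP projects. Either the fingers are partly hidden or the drawing differs from the model. I'll descend slowly on key 1 and let force decide.

```bash
python3 -m inch '[[[-0.1,-0.1,0.3,0,0,0,1],[0,0,0.3,0,0,0,1],[0,0,0,0,0,0,1]]]';  python3 -m inch '[[[0,0,0.1,0,0,0,1],[0,0,0,0,0,0,1]]]'; python3 -m inch '[[[0,0,0.1,0,0,0,1],[0,0,0,0,0,0,1]]]'; python3 st.py
python3 - <<'E'
from h import *
fs=[]
for i in range(3):
    c=robot.read_camera("scene");fs.append(robot.read_state()["force"]+robot.read_state()["tool_pos"] if False else np.r_[robot.read_state()["force"],robot.read_state()["tool_pos"]])
print(np.round(fs,4))
x,y,w,h=190,110,110,100
cv2.imwrite("pics/z5.png",cv2.resize(c["image"][y:y+h,x:x+w],None,fx=6,fy=6,interpolation=cv2.INTER_CUBIC))
E
```

```text
t: 3.6
tool_pos: [0.5281, 0.1179, 0.0671]
orientation: [3.114, 0.412, -0.002]
force: [-0.5, 0.2, -0.1]
opening: 0.0001
t: 3.8
tool_pos: [0.5285, 0.1178, 0.0665]
orientation: [3.114, 0.412, -0.001]
force: [0.1, 0.2, -0.2]
opening: 0.0007
t: 4.0
tool_pos: [0.5286, 0.1178, 0.0656]
orientation: [-3.114, -0.412, 0.0]
force: [-0.4, -0.7, -0.1]
opening: 0.0006
t 4.0 pos [0.5286 0.1178 0.0656] F [-0.44 -0.75 -0.11] open 0.0006173810854514057 xaxis [ 0.966  0.26  -0.   ]
1 [0.5297 0.1172 0.066 ] tool shift cm to 66mm top [ 0.09  0.09 -0.04]
2 [0.5442 0.0631 0.066 ] tool shift cm to 66mm top [ 0.09  5.69 -0.04]
3 [0.5588 0.0091 0.066 ] tool shift cm to 66mm top [ 0.09 11.29 -0.04]
4 [ 0.5733 -0.045   0.066 ] tool shift cm to 66mm top [ 0.09 16.89 -0.04]
[[ 1.2821 -0.564  -0.0465  0.5286  0.1178  0.0657]
 [-0.358   0.4389  0.226   0.5286  0.1178  0.0657]
 [ 0.9053 -0.0416 -0.2131  0.5286  0.1178  0.0657]]
```

View pics/z5.png

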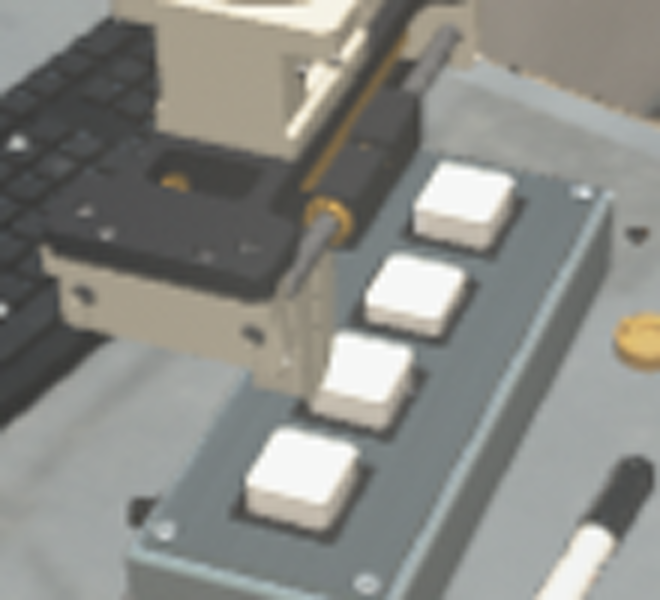

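The picture shows the end-plate part now overlapping key 2's left edge at (315,395), with no finger seen at key 1, and there is no contact force at z = 65.7 mm. Motion parallax puts the plate about 100 mm above the TCP, so it is part of the body. I'll feel further, 1 mm at a time.

```bash
for i in 1 2 3; do python3 -m inch '[[[0,0,0.1,0,0,0,1],[0,0,0,0,0,0,1]]]'|grep -E "tool_pos|force"; done
```

```text
tool_pos: [0.5286, 0.1178, 0.0646]
force: [-0.3, -0.9, -0.5]
tool_pos: [0.5285, 0.1178, 0.0636]
force: [0.6, 0.4, 0.6]
tool_pos: [0.5285, 0.1178, 0.0626]
force: [0.1, -0.0, 0.3]
```

There is no contact even at 62.6 mm, so the reported TCP isn't the real fingertip. I'll move to where both cameras see the gripper and measure the tip by triangulation, closed against open.

```bash
python3 -m inch '[[[0,0,-5,0,0,0,1],[0,0,-5,0,0,0,1],[0,4,0,0,0,0,1],[0,4,0,0,0,0,1],[0,4,0,0,0,0,1]]]'; python3 -m inch '[[[0,4,0,0,0,0,1],[0,4,0,0,0,0,1],[0,4,0,0,0,0,1],[0,4,0,0,0,0,1],[0,0,0,0,0,0,1]]]'
cat > m.py <<'E'
from h import *
import sys
s=robot.read_state();p=np.array(s["tool_pos"]);R=cv2.Rodrigues(np.array(s["orientation"]))[0];row=[]
print(p.round(4),s["opening"])
for n in("scene","top"):
    c=robot.read_camera(n);cv2.imwrite(f"pics/{sys.argv[1]}_{n}.png",c["image"])
    q=c["K"]@(c["R"]@p+c["t"]);q=q[:2]/q[2];x,y=[int(v) for v in np.clip(q-[50,75],0,[412,284])];print(n,q.round(1),"crop",x,y)
    im=cv2.resize(c["image"][y:y+100,x:x+100],None,fx=4,fy=4,interpolation=cv2.INTER_CUBIC)
    cv2.circle(im,tuple(int(v) for v in (q-[x,y])*4),4,(0,0,255),1);row.append(im)
cv2.imwrite(f"pics/{sys.argv[1]}.png",np.hstack(row))
E
python3 m.py r1
```

```text
t: 5.25
tool_pos: [0.5605, 0.0009, 0.1636]
orientation: [3.114, 0.414, 0.002]
force: [0.1, -0.2, -0.4]
opening: 0.0004
t: 5.75
tool_pos: [0.6016, -0.1574, 0.1623]
orientation: [3.114, 0.405, -0.001]
force: [-0.4, 0.6, -0.5]
opening: 0.0004
[ 0.6016 -0.1574  0.1623] 0.0004178139029352093
scene [284.6  82.8] crop 234 7
top [394.6 132.5] crop 344 57
```

View pics/r1.png

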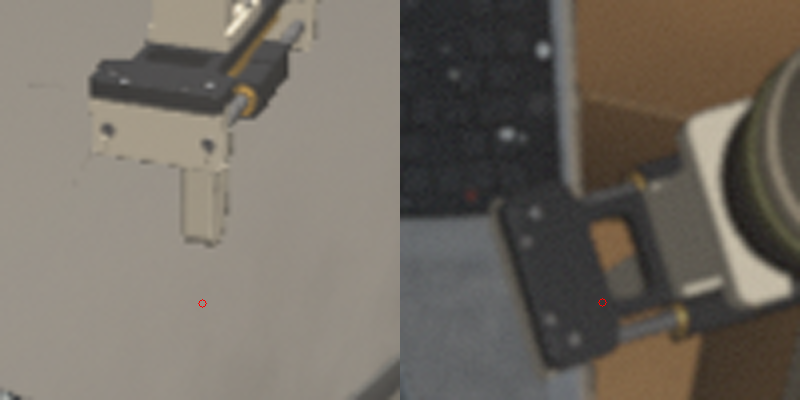

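Left view: a single finger ends at crop (202,240), full frame (284.5,67), while the reported TCP projects to (284.6,82.8). So the real finger ends well short of the reported TCP. The arm may not have settled, so I'll repeat this settled, then opened.

```bash
python3 -m inch '[[[0,0,0,0,0,0,1],[0,0,0,0,0,0,1],[0,0,0,0,0,0,1]]]' | grep pos; python3 m.py r2;  python3 -m inch '[[[0,0,0,0,0,0,-1],[0,0,0,0,0,0,-1],[0,0,0,0,0,0,-1],[0,0,0,0,0,0,-1],[0,0,0,0,0,0,-1]]]'; python3 -m inch '[[[0,0,0,0,0,0,-1],[0,0,0,0,0,0,-1],[0,0,0,0,0,0,-1]]]'|grep open;  python3 m.py r3
python3 - <<'E'
import cv2,numpy as np
a=cv2.imread("pics/r2.png");b=cv2.imread("pics/r3.png")
cv2.imwrite("pics/r23.png",cv2.resize(np.vstack([a[:300],b[:300]]),None,fx=1,fy=1))
E
```

```text
tool_pos: [0.6014, -0.1514, 0.1629]
[ 0.6014 -0.1514  0.1629] 0.00060084130854765
scene [283.2  83.6] crop 233 8
top [391.7 132.6] crop 341 57
t: 6.75
tool_pos: [0.6014, -0.1526, 0.1627]
orientation: [-3.114, -0.412, 0.0]
force: [-0.3, -0.1, -0.2]
opening: 0.036
opening: 0.0598
[ 0.6014 -0.1526  0.1627] 0.05984232759768394
scene [283.5  83.5] crop 233 8
top [392.2 132.6] crop 342 57
```

View pics/r23.png

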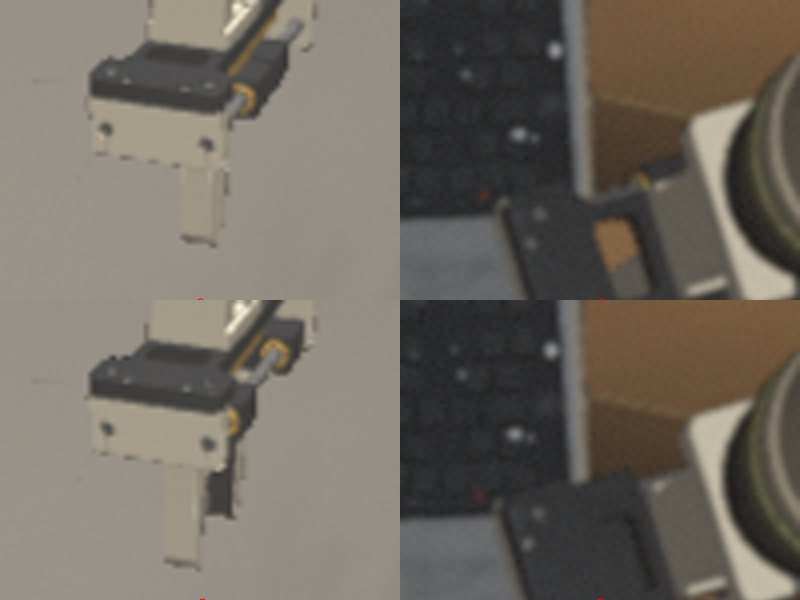

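Both closed (top) and open (bottom) the finger stops about 18 px above the projected TCP, with its column in line. That matches what I saw at key 1: the real fingertips end about 43–46 mm above the reported TCP, with little sideways offset. I'll return to key 1, stop just above it, and check the tip pixel against the key before feeling.

```bash
python3 -m inch '[[[0,-4,0,0,0,0,1],[0,-4,0,0,0,0,1],[0,-4,0,0,0,0,1],[0,-4,0,0,0,0,1],[0,-4,0,0,0,0,1]]]'|grep pos; python3 -m inch '[[[0,-4,0,0,0,0,1],[0.1,-3.9,0,0,0,0,1],[0,0,4,0,0,0,1],[0,0,4,0,0,0,1],[0,0,3,0,0,0,1]]]'|grep pos; python3 -m inch '[[[0,0,1.7,0,0,0,1],[0,0,0,0,0,0,1],[0,0,0,0,0,0,1],[0,0,0,0,0,0,1]]]'; python3 st.py
python3 - <<'E'
from h import *
c=robot.read_camera("scene");x,y,w,h=205,130,85,75;cv2.imwrite("pics/k1f.png",c["image"])
cv2.imwrite("pics/k1.png",cv2.resize(c["image"][y:y+h,x:x+w],None,fx=8,fy=8,interpolation=cv2.INTER_CUBIC))
E
```

```text
tool_pos: [0.5489, 0.042, 0.1629]
tool_pos: [0.5288, 0.1176, 0.0506]
t: 8.55
tool_pos: [0.5313, 0.1173, 0.0376]
orientation: [3.114, 0.412, 0.004]
force: [0.4, 0.3, 0.4]
opening: 0.0004
t 8.55 pos [0.5313 0.1173 0.0376] F [0.36 0.35 0.44] open 0.0003820030314438469 xaxis [0.966 0.26  0.003]
1 [0.5297 0.1172 0.066 ] tool shift cm to 66mm top [-0.15 -0.04 -2.84]
2 [0.5442 0.0631 0.066 ] tool shift cm to 66mm top [-0.15  5.56 -2.84]
3 [0.5588 0.0091 0.066 ] tool shift cm to 66mm top [-0.15 11.16 -2.84]
4 [ 0.5733 -0.045   0.066 ] tool shift cm to 66mm top [-0.15 16.76 -2.83]
```

View pics/k1.png

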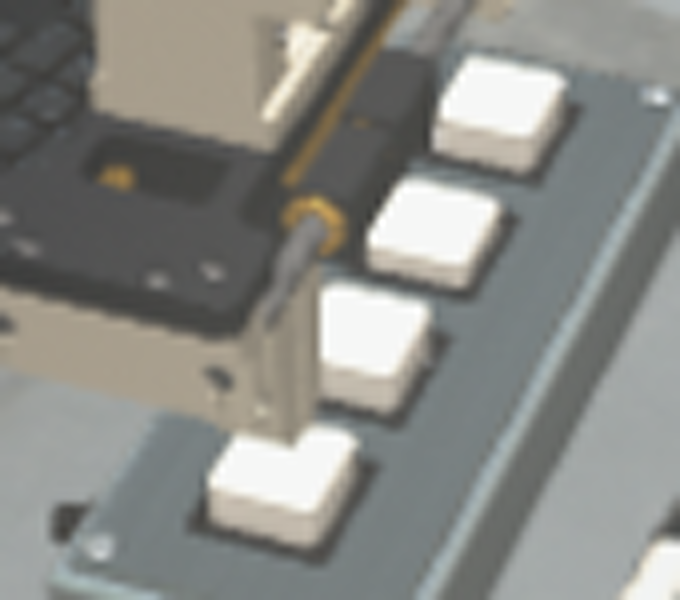

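The fingertip now shows directly above key 1, ending at crop (275,440) over the key's far half. It sits over the key but still about 20 mm high. I'll go down 10 mm and then feel.

```bash
python3 -m inch '[[[-0.1,0,0.5,0,0,0,1],[0,0,0.5,0,0,0,1],[0,0,0,0,0,0,1],[0,0,0,0,0,0,1]]]' | grep -E "pos|for"; for i in 1 2 3 4; do python3 -m inch '[[[0,0,0.1,0,0,0,1],[0,0,0,0,0,0,1]]]'|grep -E "tool_pos|force"; done
```

```text
tool_pos: [0.5292, 0.1169, 0.0261]
force: [0.2, 0.4, 3.5]
tool_pos: [0.5292, 0.1169, 0.025]
force: [0.9, 0.6, 3.7]
tool_pos: [0.5292, 0.1169, 0.0239]
force: [0.7, -0.1, 4.1]
tool_pos: [0.5292, 0.1169, 0.0229]
force: [0.7, -0.9, 4.1]
tool_pos: [0.5292, 0.1169, 0.0219]
force: [0.7, -0.2, 5.8]
```

I read contact already at 26.1 mm and went up to about 5 mm deep, judging by the spring: a chain of four steps with no stop was careless. I'll lift at once and check the free force.

```bash
python3 -m inch '[[[0,0,-0.3,0,0,0,1],[0,0,0,0,0,0,1],[0,0,0,0,0,0,1]]]' | grep -E "t:|pos|for";  python3 -m inch '[[[0,0,-1.7,0,0,0,1],[0,0,0,0,0,0,1],[0,0,0,0,0,0,1]]]' | grep -E "t:|pos|for"
python3 - <<'E'
from h import *
F=[]
for i in range(4):
    c=robot.read_camera("scene");F.append(robot.read_state()["force"][2])
print("Fz free",np.round(F,2))
a=cv2.imread("pics/scene0.png").astype(int);b=c["image"].astype(int)
print([(np.round(p,1).tolist(),s[4]) for p,s in keys("scene",c["image"]) if s[2]<20])
E
```

```text
t: 10.1
tool_pos: [0.5291, 0.1169, 0.0249]
force: [1.1, -0.2, 3.4]
t: 10.4
tool_pos: [0.5285, 0.1169, 0.0411]
force: [0.1, -0.3, -0.4]
Fz free [-1.04 -0.23 -0.52 -0.11]
[([243.1, 135.9], np.int32(49)), ([266.8, 143.2], np.int32(163)), ([258.7, 158.3], np.int32(158)), ([251.0, 172.1], np.int32(158)), ([278.3, 192.5], np.int32(332)), ([239.6, 189.4], np.int32(204))]
```

Key 1 has been touched and the free force is about -0.4 N. From the spring forces its top lies at a reported z of about 27.5 mm, so the fingertips are 38.5 mm short of the reported TCP. On to key 2.

```bash
python3 -m inch '[[[0.05,2.8,0,0,0,0,1],[0,2.8,0,0,0,0,1],[0,0,0,0,0,0,1],[0,0,0,0,0,0,1],[0,0,0,0,0,0,1]]]' ; python3 st.py
```

```text
t: 11.1
tool_pos: [0.5434, 0.0635, 0.0413]
orientation: [-3.114, -0.412, 0.001]
force: [0.0, -0.0, -0.0]
opening: 0.0004
t 11.1 pos [0.5434 0.0635 0.0413] F [ 0.03 -0.03 -0.01] open 0.00044142594553744626 xaxis [ 0.966  0.26  -0.001]
1 [0.5297 0.1172 0.066 ] tool shift cm to 66mm top [ 0.07 -5.54 -2.46]
2 [0.5442 0.0631 0.066 ] tool shift cm to 66mm top [ 0.06  0.06 -2.47]
3 [0.5588 0.0091 0.066 ] tool shift cm to 66mm top [ 0.06  5.66 -2.47]
4 [ 0.5733 -0.045   0.066 ] tool shift cm to 66mm top [ 0.06 11.26 -2.47]
```

```bash
python3 -m inch '[[[0,0,0.6,0,0,0,1],[0,0,0.6,0,0,0,1],[0,0,0,0,0,0,1],[0,0,0,0,0,0,1]]]' | grep -E "pos|for"; python3 -m inch '[[[0,0,0.2,0,0,0,1],[0,0,0,0,0,0,1],[0,0,0,0,0,0,1]]]' | grep -E "pos|for"
```

```text
tool_pos: [0.5434, 0.0632, 0.0292]
force: [-0.2, -0.3, 0.1]
tool_pos: [0.544, 0.0629, 0.0278]
force: [-0.0, 0.7, -0.4]
```

```bash
python3 -m inch '[[[0,0,0.1,0,0,0,1],[0,0,0,0,0,0,1],[0,0,0,0,0,0,1]]]' | grep -E "t:|pos|for"
```

```text
t: 12.1
tool_pos: [0.5442, 0.0629, 0.0271]
force: [-0.3, 0.3, 2.8]
```

```bash
python3 -m inch '[[[0,0,0.05,0,0,0,1],[0,0,0,0,0,0,1]]]' | grep -E "pos|for"; python3 -m inch '[[[0,0,0,0,0,0,1]]]' | grep -E "pos|for"; python3 -m inch '[[[0,0,-1.5,0,0,0,1],[0.05,2.8,0,0,0,0,1],[0,2.8,0,0,0,0,1],[0,0,0,0,0,0,1],[0,0,0,0,0,0,1]]]'; python3 st.py
```

```text
tool_pos: [0.5442, 0.0629, 0.0264]
force: [1.2, -0.6, 2.2]
tool_pos: [0.5442, 0.0629, 0.0264]
force: [0.6, 0.1, 1.8]
t: 12.9
tool_pos: [0.559, 0.0087, 0.0418]
orientation: [-3.114, -0.41, -0.0]
force: [0.1, 0.8, -0.1]
opening: 0.0003
t 12.9 pos [0.559  0.0087 0.0418] F [ 0.11  0.78 -0.06] open 0.00033880408895966304 xaxis [0.966 0.259 0.   ]
1 [0.5297 0.1172 0.066 ] tool shift cm to 66mm top [ -0.03 -11.24  -2.42]
2 [0.5442 0.0631 0.066 ] tool shift cm to 66mm top [-0.02 -5.64 -2.42]
3 [0.5588 0.0091 0.066 ] tool shift cm to 66mm top [-0.01 -0.04 -2.42]
4 [ 0.5733 -0.045   0.066 ] tool shift cm to 66mm top [-0.01  5.56 -2.42]
```

Key 2 was tapped at about 2.3 N. Key 3, presumed latched, should only meet the tip near 22 mm.

```bash
python3 -m inch '[[[0,0,0.8,0,0,0,1],[0,0,0.7,0,0,0,1],[0,0,0,0,0,0,1],[0,0,0,0,0,0,1]]]' | grep -E "pos|for"; python3 -m inch '[[[0,0,0.1,0,0,0,1],[0,0,0,0,0,0,1],[0,0,0,0,0,0,1]]]' | grep -E "pos|for"
```

```text
tool_pos: [0.5582, 0.0095, 0.0255]
force: [-0.1, -0.1, 0.3]
tool_pos: [0.5591, 0.009, 0.0254]
force: [-0.2, -0.3, 0.2]
```

No contact at 25.4 mm, where a raised key would already be 2 mm down, so key 3 is the latched one.

```bash
python3 -m inch '[[[0,0,0.15,0,0,0,1],[0,0,0,0,0,0,1],[0,0,0,0,0,0,1]]]' | grep -E "pos|for"; python3 -m inch '[[[0,0,0.05,0,0,0,1],[0,0,0,0,0,0,1]]]' | grep -E "pos|for"
```

```text
tool_pos: [0.5589, 0.009, 0.0237]
force: [0.0, 0.4, 0.2]
tool_pos: [0.5589, 0.009, 0.0232]
force: [0.4, -0.5, 0.4]
```

```bash
python3 -m inch '[[[0,0,0.05,0,0,0,1],[0,0,0,0,0,0,1]]]' | grep -E "pos|for"
```

```text
tool_pos: [0.5589, 0.009, 0.0227]
force: [-0.4, -0.1, 0.4]
```

```bash
python3 -m inch '[[[0,0,0.05,0,0,0,1],[0,0,0,0,0,0,1]]]' | grep -E "pos|for"
```

```text
tool_pos: [0.559, 0.009, 0.0225]
force: [-2.2, -0.7, 2.7]
```

Firm contact on key 3 at 22.5 mm, 5 mm below key 2's top, with 2.7 N, which is under the 5.5 N that would move it. One more reading, then on to key 4.

```bash
python3 -m inch '[[[0,0,0,0,0,0,1]]]' | grep -E "pos|for"; python3 -m inch '[[[0,0,-1.9,0,0,0,1],[0,2.8,0,0,0,0,1],[0,2.8,0,0,0,0,1],[0,0,0,0,0,0,1],[0,0,0,0,0,0,1]]]'; python3 -m inch '[[[0,0,0.6,0,0,0,1],[0,0,0.6,0,0,0,1],[0,0,0,0,0,0,1],[0,0,0,0,0,0,1]]]' | grep -E "pos|for"; python3 st.py
```

```text
tool_pos: [0.559, 0.009, 0.0225]
force: [-1.9, -1.2, 3.9]
t: 15.1
tool_pos: [0.5734, -0.0454, 0.041]
orientation: [-3.114, -0.41, 0.0]
force: [0.1, -0.5, -0.2]
opening: 0.0005
tool_pos: [0.573, -0.0445, 0.0287]
force: [0.3, 0.4, -0.1]
t 15.5 pos [ 0.573  -0.0445  0.0287] F [ 0.26  0.43 -0.11] open 0.00029454913763118343 xaxis [ 0.965  0.261 -0.001]
1 [0.5297 0.1172 0.066 ] tool shift cm to 66mm top [  0.03 -16.74  -3.72]
2 [0.5442 0.0631 0.066 ] tool shift cm to 66mm top [  0.02 -11.14  -3.73]
3 [0.5588 0.0091 0.066 ] tool shift cm to 66mm top [ 0.02 -5.54 -3.73]
4 [ 0.5733 -0.045   0.066 ] tool shift cm to 66mm top [ 0.01  0.06 -3.73]
```

```bash
python3 -m inch '[[[0,0,0.2,0,0,0,1],[0,0,0,0,0,0,1],[0,0,0,0,0,0,1]]]' | grep -E "pos|for"
```

```text
tool_pos: [0.5737, -0.045, 0.0274]
force: [0.0, 1.4, 1.5]
```

```bash
python3 -m inch '[[[0,0,0.05,0,0,0,1],[0,0,0,0,0,0,1]]]' | grep -E "pos|for"
```

```text
tool_pos: [0.5736, -0.045, 0.0269]
force: [0.9, 0.9, 2.5]
```

All four keys are tapped. Now back to key 3 for the firm press.

```bash
python3 -m inch '[[[0,0,-1.4,0,0,0,1],[0,-2.8,0,0,0,0,1],[0,-2.8,0,0,0,0,1],[0,0,0,0,0,0,1],[0,0,0,0,0,0,1]]]' | grep -E "pos|for"; python3 -m inch '[[[0,0,0.8,0,0,0,1],[0,0,0.8,0,0,0,1],[0,0,0,0,0,0,1],[0,0,0,0,0,0,1]]]' | grep -E "pos|for"; python3 st.py | tail -4
```

```text
tool_pos: [0.5593, 0.0091, 0.0416]
force: [-0.6, 0.6, -0.1]
tool_pos: [0.5584, 0.0085, 0.024]
force: [0.1, -0.0, -0.6]
1 [0.5297 0.1172 0.066 ] tool shift cm to 66mm top [  0.03 -11.24  -4.2 ]
2 [0.5442 0.0631 0.066 ] tool shift cm to 66mm top [ 0.04 -5.64 -4.2 ]
3 [0.5588 0.0091 0.066 ] tool shift cm to 66mm top [ 0.04 -0.04 -4.2 ]
4 [ 0.5733 -0.045   0.066 ] tool shift cm to 66mm top [ 0.05  5.56 -4.2 ]
```

```bash
python3 -m inch '[[[0,0,0.2,0,0,0,1],[0,0,0.2,0,0,0,1],[0,0,0.2,0,0,0,1],[0,0,0,0,0,0,1]]]' | grep -E "t:|pos|for"
```

```text
t: 17.3
tool_pos: [0.5593, 0.0087, 0.0193]
force: [-1.7, -1.3, 4.6]
```

```bash
python3 -m inch '[[[0,0,0.1,0,0,0,1],[0,0,0.05,0,0,0,1],[0,0,0,0,0,0,1]]]' | grep -E "t:|pos|for"
```

```text
t: 17.6
tool_pos: [0.5593, 0.0087, 0.0182]
force: [-3.5, -0.9, 8.4]
```

```bash
python3 -m inch '[[[0,0,0.1,0,0,0,1],[0,0,0,0,0,0,1],[0,0,0,0,0,0,1],[0,0,0,0,0,0,1]]]' | grep -E "t:|pos|for"
```

```text
t: 18.0
tool_pos: [0.5593, 0.0087, 0.0174]
force: [-4.3, -0.3, 9.7]
```

```bash
python3 -m inch '[[[0,0,0.05,0,0,0,1],[0,0,0,0,0,0,1],[0,0,0,0,0,0,1],[0,0,0,0,0,0,1]]]' | grep -E "t:|pos|for"; python3 -m inch '[[[0,0,-2,0,0,0,1],[0,0,-4,0,0,0,1],[0,0,-4,0,0,0,1],[0,4,-3,0,0,0,1],[0,4,0,0,0,0,1]]]' | grep -E "t:|pos|for"; python3 -m inch '[[[0,4,0,0,0,0,1],[0,4,0,0,0,0,1],[0,4,0,0,0,0,1],[0,4,0,0,0,0,1],[0,4,0,0,0,0,1]]]'
python3 - <<'E'
from h import *
C={n:robot.read_camera(n) for n in("scene","top")}
P={n:[a for a,b in keys(n,C[n]["image"]) if 150<b[4]<240 and b[2]<20] for n in C}
P["top"].sort(key=lambda a:a[0]);P["scene"].sort(key=lambda a:-a[1])
for n in C: print(n,np.round(P[n],1).tolist())
for a,b in zip(P["top"],P["scene"]):
    o1,d1=ray(C["top"],a);o2,d2=ray(C["scene"],b)
    s=np.linalg.lstsq(np.c_[d1,-d2],o2-o1,rcond=None)[0];print(((o1+s[0]*d1+o2+s[1]*d2)*500).round(1))
x,y,w,h=200,120,120,150
cur=C["scene"]["image"][y:y+h,x:x+w];old=cv2.imread("pics/scene0.png")[y:y+h,x:x+w]
cv2.imwrite("pics/fin.png",cv2.resize(np.hstack([old,cur]),None,fx=3.3,fy=3.3,interpolation=cv2.INTER_CUBIC))
d=cv2.absdiff(old,cur).max(2);print("max diff",d.max(),"big px",[q.tolist() for q in np.argwhere(d>70)[:12]+[y,x]])
E
```

```text
t: 18.4
tool_pos: [0.5594, 0.0087, 0.0173]
force: [-6.5, -1.8, 12.7]
t: 18.9
tool_pos: [0.5837, -0.0689, 0.1524]
force: [1.0, 0.1, 0.5]
t: 19.4
tool_pos: [0.6319, -0.263, 0.1456]
orientation: [-3.114, -0.412, -0.0]
force: [-0.4, -0.9, 0.0]
opening: 0.0002
scene [[239.5, 188.8], [249.4, 172.4], [258.4, 157.3], [266.5, 143.2]]
top [[254.7, 177.2], [279.2, 170.0], [303.5, 162.9], [327.8, 155.6]]
[530.1 117.   64.6]
[544.5  62.9  64.3]
[559.1   9.   64.2]
[574.1 -45.   64. ]
max diff 123 big px [[151, 255], [151, 256], [151, 257], [151, 258], [151, 259], [152, 254], [152, 258], [152, 259], [152, 260], [152, 261], [152, 262], [152, 263]]
```

View pics/fin.png

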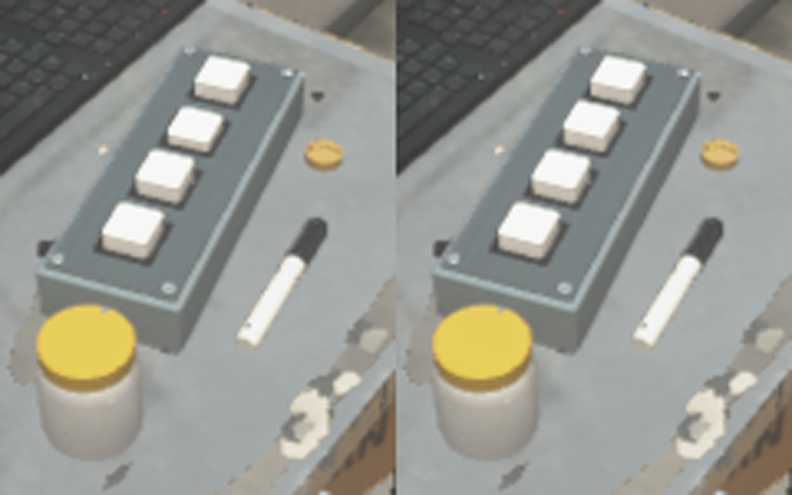

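The right half (now) shows key 3 at (592,125) risen level with the others; the left half (start) has it lower at (196,128). The jar, marker and cap haven't moved. The triangulated tops are 64.6, 64.3, 64.2 and 64.0 mm, all level. Handing in.

```bash
python3 -m inch '[[[0,0,0,0,0,0,1],[0,0,0,0,0,0,1],[0,0,0,0,0,0,1]]]' | grep -E "t:|pos|for"; python3 -c "
from plant import robot
print(robot.close_job())"
```

```text
t: 19.8
tool_pos: [0.6318, -0.2601, 0.146]
force: [0.0, -0.4, 0.6]
the job is handed in; nothing more can be done
None
```

The four keys were tapped from left to right, and the latched key, third from the left, was then pressed to its stop, let go and came up. The job was handed in at about 20 s.

- **Last checks:** The two cameras put the four key tops at 64.6, 64.3, 64.2 and 64.0 mm. Key 3 stood at 61.8 mm before the press. By eye, the jar, marker and air cap have not moved between the first and last picture. The gripper was clear of everything, with no force beyond sensor noise.
- **Reported tool position was wrong:** The fingertips really end about 38.5 mm above the reported tool point. I first noticed it in the pictures, then went by contact force. My picture estimate was 43–46 mm, which was too large.
- **Key 1 was pressed too deep:** Because of that estimate, my first tap went about 5.3–5.8 mm down, judged from the spring force and position. That is past the half-way point the task asked for and close to the 6 mm limit. I believe it stayed under the limit but could not measure the depth directly.
- **Other taps:** Keys 2 and 4 took about 2–3 N, going roughly 1 mm down. Key 3 took 3–4 N and stayed latched until the firm press, which reached about 12.7 N at the stop.

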